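Sort the kiln props by height

TASK

The kiln has been unpacked and five loose kiln props stand mixed on the bench. Sort them by height, so that each kiln shelf can be set level: stand every prop upright on the floor of the tray whose two props are as tall as it is (round or square makes no difference). Fired clay chips: do not knock any prop over or bump the trays and the props already in them, and leave the cup and the cone pack where they stand.

Things in the scene. Friction and masses are not known exactly. Their poses are not given: they have to be found in the camera images.
- tall_square_center (a point): Loose cream fired-clay kiln prop, 100 mm tall, 40 mm square in section with an 18 mm bore; its x and y axes are normal to its flat sides. It stands upright on the bench, and is best taken from above by its upper part, about 25 mm below its top. The point is its centre, half-way up, on its axis; z is along its length.
- tall_round_center (a point): Loose cream fired-clay kiln prop, 100 mm tall, round, 44 mm in diameter with a 20 mm bore. It stands upright on the bench, and is best taken from above by its upper part, about 25 mm below its top. The point is its centre, half-way up, on its axis; z is along its length.
- middle_square_center (a point): Loose cream fired-clay kiln prop, 78 mm tall, 40 mm square in section with an 18 mm bore; its x and y axes are normal to its flat sides. It stands upright on the bench, and is best taken from above by its upper part, about 25 mm below its top. The point is its centre, half-way up, on its axis; z is along its length.
- middle_round_center (a point): Loose cream fired-clay kiln prop, 78 mm tall, round, 44 mm in diameter with a 20 mm bore. It stands upright on the bench, and is best taken from above by its upper part, about 25 mm below its top. The point is its centre, half-way up, on its axis; z is along its length.
- short_square_center (a point): Loose cream fired-clay kiln prop, 56 mm tall, 40 mm square in section with an 18 mm bore; its x and y axes are normal to its flat sides. It stands upright on the bench, and is best taken from above by its upper part, about 25 mm below its top. The point is its centre, half-way up, on its axis; z is along its length.
- tray_tall: Low plywood tray, fixed to the bench, 170 (x) by 146 (y) mm outside, 154 by 130 mm inside, floor 6 mm above the bench, lips 8 mm wide and 12 mm high. Two kiln props 100 mm tall stand fast in its back (+x) row, one square (40 mm, centre at x +50, y +34 mm) and one round (44 mm diameter, at x +50, y -34 mm); the front (-x) half is empty, with room for two more side by side (for example at x -40, y +34 and -34 mm). Origin: centre of the underside; z up.
- tray_middle: Low plywood tray, fixed to the bench, 170 (x) by 146 (y) mm outside, 154 by 130 mm inside, floor 6 mm above the bench, lips 8 mm wide and 12 mm high. Two kiln props 78 mm tall stand fast in its back (+x) row, one square (40 mm, centre at x +50, y -34 mm) and one round (44 mm diameter, at x +50, y +34 mm); the front (-x) half is empty, with room for two more side by side (for example at x -40, y +34 and -34 mm). Origin: centre of the underside; z up.
- tray_short: Low plywood tray, fixed to the bench, 170 (x) by 146 (y) mm outside, 154 by 130 mm inside, floor 6 mm above the bench, lips 8 mm wide and 12 mm high. Two kiln props 56 mm tall stand fast in its back (+x) row, one square (40 mm, centre at x +50, y +34 mm) and one round (44 mm diameter, at x +50, y -34 mm); the front (-x) half is empty, with room for two more side by side (for example at x -40, y +34 and -34 mm). Origin: centre of the underside; z up.
- cup_center (a point): Bystander: small open red-clay cup, 62 mm in diameter at the rim, 58 mm tall, standing in the row of loose props. The point is on its axis, half-way up.
- cones_center (a point): Bystander: cone pack, a red-clay bar 72 (x) by 24 (y) by 16 mm with three slim pale cones up to 70 mm high standing in it, in the row of loose props. The point is over the middle of the bar, 20 mm above the bench.

How it is judged (in metres and radians):
At the end, for the whole second after the job is handed in: Each loose prop stands upright (0.08 rad) on the floor (5 mm) of the tray with props of its own height, its axis within 60 mm (x) and 50 mm (y) of the tray's centre, released and at rest; cup and cone pack upright and within 30 mm of where they stood (x of tall_square_center in the frame of tray_tall between -0.06 and 0.06 m and y of tall_square_center in the frame of tray_tall between -0.05 and 0.05 m and z of tall_square_center in the frame of tray_tall between 0.051 and 0.061 m and angle between each of tall_square_center, tall_round_center, middle_square_center, middle_round_center, short_square_center's own z axis and vertical below 0.08 rad and linear speed of each of tall_square, tall_round, middle_square, middle_round, short_square below 0.02 m/s and x of tall_round_center in the frame of tray_tall between -0.06 and 0.06 m and y of tall_round_center in the frame of tray_tall between -0.05 and 0.05 m and z of tall_round_center in the frame of tray_tall between 0.051 and 0.061 m and x of middle_square_center in the frame of tray_middle between -0.06 and 0.06 m and y of middle_square_center in the frame of tray_middle between -0.05 and 0.05 m and z of middle_square_center in the frame of tray_middle between 0.04 and 0.05 m and x of middle_round_center in the frame of tray_middle between -0.06 and 0.06 m and y of middle_round_center in the frame of tray_middle between -0.05 and 0.05 m and z of middle_round_center in the frame of tray_middle between 0.04 and 0.05 m and x of short_square_center in the frame of tray_short between -0.06 and 0.06 m and y of short_square_center in the frame of tray_short between -0.05 and 0.05 m and z of short_square_center in the frame of tray_short between 0.029 and 0.039 m and distance of each of cup_center, cones_center from where it was at the start of the episode below 0.03 m and angle between each of cup_center, cones_center's own z axis and vertical below 0.2 rad); the robot touches nothing.
It fails at once if a loose prop is knocked over or laid down (tipped more than 57 degrees) (angle between any of tall_square_center, tall_round_center, middle_square_center, middle_round_center, short_square_center's own z axis and vertical above 1 rad).
It fails at once if the cup or the cone pack is shifted by more than 30 mm (distance of any of cup_center, cones_center from where it was at the start of the episode above 0.03 m).
It fails at once if the robot strikes a tray or the props already in it with more than 30 N (contact force between any of the fingers, the arm and tray_tall above 30 N or contact force between any of the fingers, the arm and tray_middle above 30 N or contact force between any of the fingers, the arm and tray_short above 30 N).
It also fails if it takes over 109 s, if anything falls off the work surface, if the arm or the gripper's body presses on something with over 40 N, if the wrist force passes 120 N, or if a joint passes its speed limit or range.

ROBOT

A 6-joint arm with a two-finger parallel gripper is mounted at the origin on the work surface. World frame = base frame: x ahead of the robot, y to its left, z up, the work surface at z = 0. Lengths are in mm, angles in rad, forces in N, time in s.
With the tool pointing down it reaches from about 275 to 750 mm from the base axis. Payload 10.2 kg.
Tool frame: the origin (TCP) lies midway between the tips of the shut fingers; the grasp point (between the pads) lies 19 mm behind it; z points along the fingers, y is the line along which they close (so a half turn about z gives the same grasp; the last joint's range is limited). The gripper opens to 85 mm and grips with 20 to 120 N. Pads are 22 mm wide; open, the fingers measure 114 mm over their backs; the gripper's body (76 mm by 85 mm) begins 54 mm behind the grasp point. The pads swing forward as they close: fully open they stand 13 mm farther back than shut.
Start: joints at [-1.505, 0.313, 1.498, -0, 1.331, -0.223], TCP at [149.508, -503.268, 231.294] pointing down, gripper open.
Joint ranges: [-2.94, 2.94], [-0.97, 2.17], [0.19, 2.56], [-1.23, 4.37], [0.02, 3.11], [-2.88, 2.88]. Speed limits (rad/s): [2.39, 2.39, 3.01, 3.14, 3.14, 3.14].

INTERFACE

Orientations are given as a unit quaternion [w, x, y, z].
In Python, from rig import ctrl gives the robot as it stands.
- The arm moves only by the tool send_rows, never from a script. Its argument "targets" is a list of rows, each an object with "offset": the shift along the world's x, y, z in cm, a list of three; "spin": the turn about the world's z in rad. A call has 1 to 8 rows; each row is the pose to reach, as a shift and turn from the pose commanded when the call began; what a row does not reach only later rows make up. A row lasts 1/12 s, in which the tool goes at most 41.7 mm and 7.16 degrees, less where a joint would pass 70% of its speed; a pose out of reach is approached as far as the arm can. A call with a gripper value outside its range is refused whole. "grip" is the opening, from 0 (shut) to 1 (fully open), set as the call begins (left out, the last holds). The fingers move at their own pace and stop on an object; "squeeze" is the grip in N (left out, the last holds). Time passes only in rows, so rows that repeat a pose let the fingers close. It gives the time, the measured TCP pose, the force, the opening and the grip force at its end, in the units of the state.
- ctrl.sense(): the state, without advancing time (a new reading comes with each control period).
- ctrl.capture(name): name is "scene" or "top" or "wrist"; returns (picture, depth): 400x640x3 uint8, red, green, blue; 400x640 float32, mm along the optical axis (not along the pixel's ray), 0 where there is no reading.
- ctrl.calibration(name): a dict with "fx", "fy", "cx", "cy" (pixels), "view" (4x4, takes a point from world to camera coordinates); the wrist camera has in their place "mount" (4x4, takes a point from camera to tool coordinates, whose origin is the TCP and whose axes are the flange's). Camera axes: x right, y down, z forward; pixel columns grow to the right and rows downward; lengths in mm; the calibration is good to about 2 mm. A picture is of the moment at which its call begins: read the wrist's pose just before it. calibration takes no time and is no camera call.
- ctrl.finish_job(): hands the job in; it is judged then, once.
Trained networks look in the newest picture that a camera, given by its name, has taken for a name from the list of things; names that differ only in an ending like _2 or _b are one class to them, and where a whole thing is asked for, a point or a joint stands for the part that bears it (a point fixed in the world has none). Each returns a list of dicts, best first, with "conf" (0 to 1); they miss things now and then, are a little off and sometimes report something else, mostly with a low value. They report only what shows in the picture. A call takes as long as a camera call.
- ctrl.search_frame(camera, query): "box" ([left, top, right, bottom] in pixels, round what is visible of it).
- ctrl.place_of(camera, query): "uv" ([column, row] in pixels: a listed point, or the origin of a listed thing).
The state is a dict: "time_s": time; "joints": joint angles; "dq": joint speeds; "tau": joint torques, N m; "eef_pos": TCP position; "ee_rot": TCP orientation; "force": force on the tool from outside, world axes, zero at the start; "wrist_torque": the same for the moment, N m; "grip_width": opening from 0.0 (shut) to 1.0 (fully open); "grip_force": force on a finger pad.
Only numpy, scipy, OpenCV 4.12 (cv2) and the standard library are available. Lean on these libraries where they do the work, as an engineer would, in place of code of your own. Each camera call takes 0.05 s, during which the arm holds its last target. There are 200 camera calls.

## Working session

There is one attempt and no reset: what is moved stays moved. The work goes in short steps, Python scripts to look and compute and a tool call to move; the robot and the scene stay as the last step left them, time stands still between calls to the robot, and variables do not carry over. Pictures are saved under pics/ and viewed, at most 14 in all, crops included, and the job is handed in when it is done.

Besides the shell and the picture viewer there is one more tool, called as name([rows], argument=value, ...), one row to a line, values as JSON. send_rows: Moves the arm, as the interface text tells. Its arguments: {"type":"object","properties":{"targets":{"type":"array"},"grip":{"type":"number"},"squeeze":{"type":"number"}},"required":["targets"]}

```bash
mkdir -p pics; ls; cat > h.py <<'E'
import numpy as np, cv2
from rig import ctrl
def world(name,uv,d,cal=None):
    c=cal or ctrl.calibration(name)
    p=np.array([(uv[0]-c['cx'])/c['fx']*d,(uv[1]-c['cy'])/c['fy']*d,d,1])
    return (np.linalg.inv(np.array(c['view']))@p)[:3]
def cloud(name,D):
    c=ctrl.calibration(name); v,u=np.mgrid[:400,:640]
    P=np.stack([(u-c['cx'])/c['fx']*D,(v-c['cy'])/c['fy']*D,D,np.ones_like(D)],-1)
    W=(P@np.linalg.inv(np.array(c['view'])).T)[...,:3]; W[D<=0]=np.nan
    return W
E
python3 - <<'E'
from h import *
for n in ['top','scene']:
    im,D=ctrl.capture(n); cv2.imwrite(f'pics/{n}0.png',im[...,::-1]); np.save(n+'0.npy',D)
    for q in ['tall_square_center','tall_round_center','middle_square_center','middle_round_center','short_square_center','tray_tall','tray_middle','tray_short','cup_center','cones_center']:
        r=ctrl.place_of(n,q)
        print(n,q,[(np.round(x['uv']).tolist(),round(x['conf'],2),np.round(world(n,x['uv'],D[int(x['uv'][1]),int(x['uv'][0])])).tolist()) for x in r[:3]])
print(ctrl.sense())
E
```

```text
pics
top tall_square_center [([308.0, 246.0], 0.59, [461.0, -7.0, -3.0])]
top tall_round_center [([209.0, 247.0], 0.87, [452.0, 245.0, 12.0])]
top middle_square_center [([250.0, 247.0], 0.73, [454.0, 142.0, 4.0]), ([160.0, 240.0], 0.69, [463.0, 352.0, 76.0])]
top middle_round_center [([248.0, 246.0], 0.63, [456.0, 147.0, 9.0])]
top short_square_center [([359.0, 249.0], 0.63, [455.0, -139.0, -2.0])]
top tray_tall [([410.0, 176.0], 0.57, [649.0, -274.0, 4.0]), ([295.0, 172.0], 0.16, [654.0, 32.0, 3.0])]
top tray_middle [([207.0, 169.0], 0.58, [655.0, 260.0, 8.0])]
top tray_short [([405.0, 177.0], 0.65, [647.0, -259.0, 7.0]), ([296.0, 168.0], 0.55, [663.0, 28.0, 13.0])]
top cup_center [([450.0, 252.0], 0.83, [451.0, -375.0, 3.0])]
top cones_center [([398.0, 246.0], 0.79, [465.0, -238.0, 14.0]), ([210.0, 250.0], 0.61, [439.0, 227.0, 100.0])]
scene tall_square_center [([350.0, 192.0], 0.63, [462.0, 11.0, 82.0])]
scene tall_round_center [([396.0, 253.0], 0.84, [471.0, 248.0, 93.0])]
scene middle_square_center [([425.0, 290.0], 0.6, [463.0, 369.0, 77.0])]
scene middle_round_center [([379.0,
[... 586 characters left out ...]
 'joints': array([-1.50541449e+00,  3.12907816e-01,  1.49769509e+00,  3.56371150e-06,
        1.33101420e+00, -2.23432092e-01]), 'dq': array([-1.66618646e-03, -7.82501398e-04, -5.05043874e-05, -8.30400908e-04,
       -8.71890113e-04, -1.22364894e-04]), 'tau': array([-1.26853960e-03, -4.12172771e+01, -2.59896415e+01, -1.67185531e-04,
        7.50793151e-04,  1.57451439e-06]), 'eef_pos': array([ 149.50149109, -503.26844721,  231.29202344]), 'ee_rot': array([-1.20546891e-05,  9.89591482e-01,  1.43905174e-01,  2.69090127e-06]), 'force': array([0.10283582, 0.12344116, 0.27066827]), 'wrist_torque': array([-0.01062356, -0.04747779, -0.00966868]), 'grip_force': 0.0, 'grip_width': 0.9970502019081559}
```

View pictures.

View pics/top0.png

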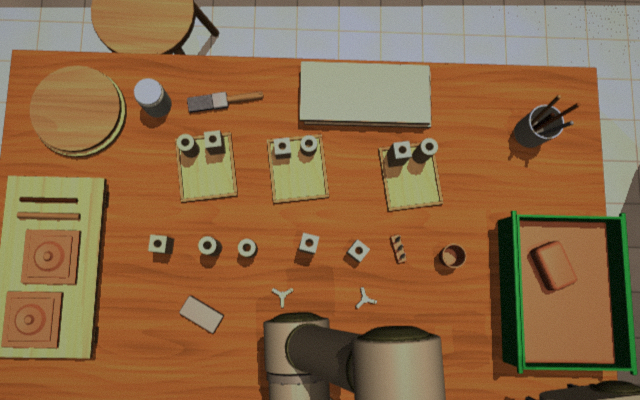

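View pics/scene0.png

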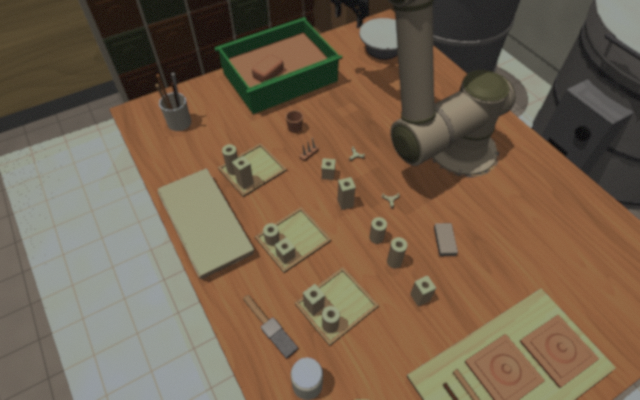

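```bash
python3 - <<'E'
from h import *
im=cv2.imread('pics/top0.png'); D=np.load('top0.npy'); W=cloud('top',D); Ws=cloud('scene',np.load('scene0.npy'))
for nm,Wx in (('top',W),('scene',Ws)):
  H=np.nan_to_num(Wx[...,2])
  m=((H>40)&(Wx[...,0]>250)&(Wx[...,0]<800)&(abs(Wx[...,1])<480)).astype(np.uint8)
  n,L,s,c=cv2.connectedComponentsWithStats(m)
  for i in range(1,n):
    if s[i,4]<25: continue
    p=Wx[L==i]; zt=np.percentile(p[:,2],90); q=p[p[:,2]>zt-8]
    lo,hi=np.percentile(q[:,:2],2,axis=0),np.percentile(q[:,:2],98,axis=0)
    r=cv2.minAreaRect(q[:,:2].astype(np.float32))
    print(nm,s[i].tolist(),'ztop',round(zt),'mid',np.round((lo+hi)/2),'size',np.round(hi-lo),'rect',np.round(r[0]),np.round(r[1]),round(r[2]))
E
```

```text
top [139, 102, 23, 12, 176] ztop 98 mid [796. 401.] size [ 7. 34.] rect [795. 400.] [37.  9.] 87
top [300, 114, 130, 11, 866] ztop 49 mid [ 791. -146.] size [ 17. 325.] rect [ 791. -147.] [337.  19.] 90
top [204, 131, 20, 21, 350] ztop 86 mid [714. 237.] size [40. 40.] rect [715. 237.] [42. 40.] 8
top [177, 134, 20, 22, 312] ztop 86 mid [704. 304.] size [40. 39.] rect [705. 304.] [43. 42.] 69
top [300, 136, 18, 18, 225] ztop 64 mid [716.  -2.] size [39. 38.] rect [716.  -3.] [41. 41.] 1
top [274, 138, 17, 19, 253] ztop 64 mid [708.  65.] size [42. 41.] rect [708.  65.] [41. 40.] 7
top [415, 139, 23, 23, 370] ztop 107 mid [ 704. -299.] size [40. 39.] rect [ 704. -299.] [42. 41.] 11
top [389, 141, 23, 24, 429] ztop 107 mid [ 694. -231.] size [41. 41.] rect [ 694. -231.] [41. 41.] 9
top [299, 233, 20, 22, 265] ztop 102 mid [462.  -6.] size [41. 40.] rect [462.  -7.] [40. 40.] 78
top [148, 235, 23, 19, 335] ztop 80 mid [453. 358.] size [39. 40.] rect [453. 358.] [41. 40.] 85
top [198, 237, 22, 19, 311] ztop 102 mid [450. 235.] size [40. 40.] rect [450. 235.] [41. 43.] 2
top [238, 239, 19
[... 993 characters left out ...]
4. 41.] 78
scene [370, 218, 17, 20, 264] ztop 79 mid [452. 143.] size [39. 40.] rect [451. 143.] [42. 42.] 61
scene [263, 224, 16, 17, 200] ztop 63 mid [719.  -3.] size [39. 41.] rect [719.  -3.] [41. 42.] 9
scene [274, 238, 21, 21, 246] ztop 64 mid [710.  64.] size [42. 41.] rect [710.  63.] [42. 43.] 6
scene [388, 238, 19, 25, 351] ztop 100 mid [454. 235.] size [40. 40.] rect [453. 233.] [43. 43.] 7
scene [412, 276, 24, 25, 368] ztop 79 mid [456. 357.] size [40. 41.] rect [455. 357.] [41. 45.] 85
scene [302, 284, 23, 27, 378] ztop 85 mid [718. 236.] size [41. 41.] rect [717. 236.] [42. 42.] 8
scene [322, 306, 18, 23, 328] ztop 85 mid [708. 304.] size [40. 40.] rect [706. 303.] [43. 42.] 12
```

The top view shows the row of loose props, left to right: middle square (160,244), tall round (209,246), middle round (247,248), tall square (309,244), short square (358,251), then the cones (398,249) and cup (453,256). Behind them are the middle (206,167), short (297,169) and tall (411,176) trays. The scene view agrees, and the depth heights match (80/102/80/102/59, and 86/64/107 in the trays). I'll take the short square first.

send_rows([
  {"offset":[3,3.7,-0.5],"spin":0.1},
  {"offset":[6,7.4,-1],"spin":0.2},
  {"offset":[9,11.1,-2],"spin":0.3},
  {"offset":[12,14.8,-3],"spin":0.4},
  {"offset":[15,18.6,-4],"spin":0.5},
  {"offset":[15,18.6,-4],"spin":0.62},
  {"offset":[15,18.6,-4],"spin":0.62},
], grip=1, squeeze=60)

```text
time_s: 1.68
eef_pos: [301.6, -312.8, 190.3]
ee_rot: [-0.001, 0.896, 0.444, 0.001]
force: [-0.2, -0.9, 0.2]
grip_width: 1.001
grip_force: 0.0
```

send_rows([
  {"offset":[3,3.7,-1],"spin":0},
  {"offset":[6,7.4,-2],"spin":0},
  {"offset":[9,11.1,-3],"spin":0},
  {"offset":[12,14.8,-4],"spin":0},
  {"offset":[15,18.6,-4.5],"spin":0},
  {"offset":[15,18.6,-4.5],"spin":0},
  {"offset":[15,18.6,-4.5],"spin":0},
  {"offset":[15,18.6,-4.5],"spin":0},
])

```text
time_s: 2.35
eef_pos: [450.0, -130.5, 146.1]
ee_rot: [-0.0, 0.898, 0.44, -0.0]
force: [-0.3, 0.1, -0.5]
grip_width: 1.002
grip_force: 0.0
```

```bash
cat >> h.py <<'E'
from scipy.spatial.transform import Rotation as R
def pose():
    s=ctrl.sense(); w,x,y,z=s['ee_rot']; M=np.eye(4); M[:3,:3]=R.from_quat([x,y,z,w]).as_matrix(); M[:3,3]=s['eef_pos']; return s,M
def wrist(fn=None):
    s,M=pose(); im,D=ctrl.capture('wrist'); c=ctrl.calibration('wrist')
    if fn: cv2.imwrite('pics/'+fn,im[...,::-1])
    c['view']=np.linalg.inv(M@np.array(c['mount'])); v,u=np.mgrid[:400,:640]
    P=np.stack([(u-c['cx'])/c['fx']*D,(v-c['cy'])/c['fy']*D,D,np.ones_like(D)],-1)
    W=(P@np.linalg.inv(c['view']).T)[...,:3]; W[D<=0]=np.nan
    return im,D,W,c
def blobs(W,zmin=40,zmax=120):
    m=((W[...,2]>zmin)&(W[...,2]<zmax)).astype(np.uint8)
    n,L,s,_=cv2.connectedComponentsWithStats(m)
    for i in range(1,n):
        if s[i,4]<100: continue
        p=W[L==i]; zt=np.percentile(p[:,2],90); q=p[abs(p[:,2]-zt)<6]; r=cv2.minAreaRect(q[:,:2].astype(np.float32))
        print(s[i].tolist(),'z',round(zt,1),'rect',np.round(r[0],1),np.round(r[1]),round(r[2]))
E
python3 - <<'E'
from h import *
im,D,W,c=wrist('w1.png'); s,M=pose(); print(s['eef_pos'],M[:2,1]); blobs(W)
E
```

```text
[ 449.51930044 -131.49065192  146.29291645] [ 0.78911813 -0.61424146]
[149, 0, 119, 101, 7640] z 101.8 rect [463.9  -7.7] [41. 41.] 77
[620, 96, 20, 44, 442] z 51.3 rect [ 679.5 -225.4] [12. 22.] 3
[295, 177, 52, 54, 2463] z 58.1 rect [ 450.7 -132.3] [40. 40.] 53
[398, 278, 12, 17, 101] z 58.0 rect [ 463.5 -237.2] [2. 5.] 88
[382, 295, 17, 23, 150] z 67.1 rect [ 443.7 -244.1] [3. 5.] 77
[480, 384, 17, 16, 198] z 59.8 rect [ 464.1 -386.3] [24.  7.] 51
```

send_rows([
  {"offset":[0.1,-0.1,-3],"spin":0},
  {"offset":[0.1,-0.1,-6],"spin":0},
  {"offset":[0.1,-0.1,-9],"spin":0},
  {"offset":[0.1,-0.1,-12],"spin":0},
  {"offset":[0.1,-0.1,-13.2],"spin":0},
  {"offset":[0.1,-0.1,-13.2],"spin":0},
])

```text
time_s: 2.9
eef_pos: [448.6, -133.1, 12.2]
ee_rot: [-0.002, 0.899, 0.438, -0.001]
force: [0.5, 0.7, 0.5]
grip_width: 1.0
grip_force: 0.0
```

send_rows([
  {"offset":[0,0,0],"spin":0},
  {"offset":[0,0,0],"spin":0},
  {"offset":[0,0,0],"spin":0},
  {"offset":[0,0,0],"spin":0},
  {"offset":[0,0,0],"spin":0},
  {"offset":[0,0,0],"spin":0},
], grip=0.1)

```text
time_s: 3.4
eef_pos: [451.1, -132.8, 15.5]
ee_rot: [0.001, 0.898, 0.439, 0.001]
force: [-2.8, -1.1, 7.6]
grip_width: 0.463
grip_force: 61.0
```

send_rows([
  {"offset":[0,0,1.5],"spin":0},
  {"offset":[0,0,4.5],"spin":0},
  {"offset":[0,0,8],"spin":0},
  {"offset":[0,0,11.5],"spin":0},
  {"offset":[3,3,12.5],"spin":0.1},
  {"offset":[6,5,12.5],"spin":0.2},
  {"offset":[9,8,12.5],"spin":0.3},
  {"offset":[12,10.5,12.5],"spin":0.4},
])

```text
time_s: 4.07
eef_pos: [571.6, -25.6, 140.2]
ee_rot: [0.0, 0.792, 0.611, 0.0]
force: [0.0, -0.8, -1.5]
grip_width: 0.463
grip_force: 60.7
```

send_rows([
  {"offset":[2.5,2.5,0],"spin":0.12},
  {"offset":[5.1,4.7,0],"spin":0.24},
  {"offset":[5.1,4.7,-2],"spin":0.36},
  {"offset":[5.1,4.7,-4],"spin":0.38},
  {"offset":[5.1,4.7,-6],"spin":0.38},
  {"offset":[5.1,4.7,-8],"spin":0.38},
  {"offset":[5.1,4.7,-8],"spin":0.38},
  {"offset":[5.1,4.7,-8],"spin":0.38},
])

```text
time_s: 4.73
eef_pos: [621.2, 19.8, 59.3]
ee_rot: [-0.001, 0.664, 0.748, -0.0]
force: [-0.2, -0.1, -0.7]
grip_width: 0.465
grip_force: 61.0
```

send_rows([
  {"offset":[0,0,-1.5],"spin":0},
  {"offset":[0,0,-2.7],"spin":0},
  {"offset":[0,0,-3.4],"spin":0},
  {"offset":[0,0,-3.7],"spin":0},
  {"offset":[0,0,-3.7],"spin":0},
  {"offset":[0,0,-3.7],"spin":0},
])

```text
time_s: 5.23
eef_pos: [621.8, 19.7, 22.9]
ee_rot: [0.0, 0.664, 0.748, 0.0]
force: [-0.4, -0.3, -0.4]
grip_width: 0.459
grip_force: 60.9
```

```bash
python3 - <<'E'
from h import *
s,M=pose(); print(s['eef_pos'],s['force'])
for i in range(2): im,D=ctrl.capture('scene')
W=cloud('scene',D); 
cv2.imwrite('pics/s2.png',cv2.resize(im[170:290,230:390,::-1],None,fx=4,fy=4))
s,M=pose(); print(s['eef_pos'],s['force'])
E
```

```text
[621.84689583  19.65961405  22.8919251 ] [-0.41625703 -0.25933425 -0.37556409]
[621.84406299  19.71957888  22.95848502] [-0.37634889 -0.34270817 -1.35916606]
```

View pics/s2.png

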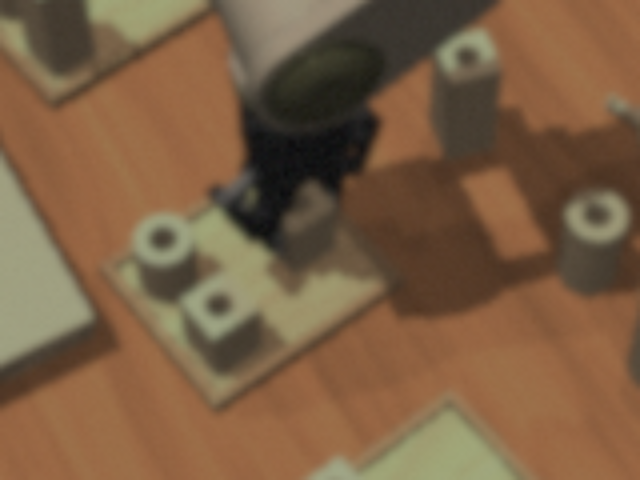

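The crop shows the short square held upright over the front half of the short tray (at about 310,225 in the crop), clear of the two back props. I'll lower the last millimetre and release.

send_rows([
  {"offset":[0,0,-0.05],"spin":0},
  {"offset":[0,0,-0.1],"spin":0},
  {"offset":[0,0,-0.15],"spin":0},
  {"offset":[0,0,-0.15],"spin":0},
])

```text
time_s: 5.67
eef_pos: [621.7, 19.7, 21.6]
ee_rot: [0.0, 0.664, 0.748, 0.0]
force: [-2.6, -0.1, 3.7]
grip_width: 0.463
grip_force: 61.6
```

send_rows([
  {"offset":[0,0,0],"spin":0},
  {"offset":[0,0,0],"spin":0},
  {"offset":[0,0,0],"spin":0},
  {"offset":[0,0,0],"spin":0},
], grip=0.75)

```text
time_s: 6.0
eef_pos: [621.5, 19.7, 20.7]
ee_rot: [0.0, 0.664, 0.748, -0.0]
force: [-0.4, 0.6, 0.4]
grip_width: 0.752
grip_force: 0.0
```

send_rows([
  {"offset":[0,0,2],"spin":0},
  {"offset":[0,0,5],"spin":0},
  {"offset":[0,0,8.5],"spin":0},
  {"offset":[-2,0,12],"spin":-0.1},
  {"offset":[-5.5,-1,13],"spin":-0.2},
  {"offset":[-9,-1.5,13],"spin":-0.3},
  {"offset":[-12.5,-2,13],"spin":-0.34},
  {"offset":[-15.8,-2.7,13],"spin":-0.34},
], grip=1)

```text
time_s: 6.67
eef_pos: [461.6, -7.1, 150.9]
ee_rot: [0.0, 0.782, 0.624, 0.0]
force: [0.8, -0.3, 0.0]
grip_width: 0.996
grip_force: 0.0
```

send_rows([
  {"offset":[0,0,0],"spin":0},
  {"offset":[0,0,-2],"spin":0},
  {"offset":[0,0,-4.5],"spin":0},
  {"offset":[0,0,-7],"spin":0},
  {"offset":[0,0,-9],"spin":0},
  {"offset":[0,0,-9.5],"spin":0},
  {"offset":[0,0,-9.5],"spin":0},
])

```text
time_s: 7.25
eef_pos: [463.1, -7.1, 55.0]
ee_rot: [-0.001, 0.781, 0.624, -0.001]
force: [0.9, 0.4, 0.6]
grip_width: 1.001
grip_force: 0.0
```

send_rows([
  {"offset":[0,0,0],"spin":0},
  {"offset":[0,0,0],"spin":0},
  {"offset":[0,0,0],"spin":0},
  {"offset":[0,0,0],"spin":0},
  {"offset":[0,0,0],"spin":0},
  {"offset":[0,0,0],"spin":0},
], grip=0.1)

```text
time_s: 7.75
eef_pos: [464.0, -7.4, 56.7]
ee_rot: [0.001, 0.781, 0.624, 0.0]
force: [-2.5, 0.2, 6.3]
grip_width: 0.46
grip_force: 59.9
```

send_rows([
  {"offset":[0,0,1.5],"spin":0},
  {"offset":[0,0,4.5],"spin":0},
  {"offset":[0,0,8],"spin":0},
  {"offset":[0,-1.5,11],"spin":0},
  {"offset":[1.5,-4.5,11],"spin":0.1},
  {"offset":[3,-7.5,11],"spin":0.2},
  {"offset":[4.5,-11,11],"spin":0.3},
  {"offset":[6,-14.5,11],"spin":0.37},
])

```text
time_s: 8.42
eef_pos: [523.8, -153.6, 166.2]
ee_rot: [0.0, 0.651, 0.759, 0.0]
force: [0.3, -0.2, -1.1]
grip_width: 0.461
grip_force: 61.5
```

send_rows([
  {"offset":[1.5,-3.5,0],"spin":0},
  {"offset":[3,-7,0],"spin":0},
  {"offset":[5,-10,0],"spin":0},
  {"offset":[7,-13,0],"spin":0},
  {"offset":[9,-16,0],"spin":0},
  {"offset":[9,-16,0],"spin":0},
  {"offset":[9,-16,-2],"spin":0},
  {"offset":[9,-16,-4],"spin":0},
])

```text
time_s: 9.08
eef_pos: [613.8, -312.9, 125.6]
ee_rot: [0.001, 0.653, 0.757, 0.0]
force: [0.9, 0.3, -3.3]
grip_width: 0.46
grip_force: 61.8
```

send_rows([
  {"offset":[0,0,-1.5],"spin":0},
  {"offset":[0,0,-3],"spin":0},
  {"offset":[0,0,-4],"spin":0},
  {"offset":[0,0,-5],"spin":0},
  {"offset":[0,0,-5],"spin":0},
  {"offset":[0,0,-5],"spin":0},
])

```text
time_s: 9.58
eef_pos: [613.5, -312.2, 75.9]
ee_rot: [-0.0, 0.653, 0.757, -0.0]
force: [-0.6, -0.3, -1.9]
grip_width: 0.461
grip_force: 61.6
```

```bash
python3 - <<'E'
from h import *
im,D,W,c=wrist('w3.png'); s,M=pose(); print(s['eef_pos'],s['force'],s['joints']); blobs(W,90)
im,D=ctrl.capture('scene'); cv2.imwrite('pics/s3.png',cv2.resize(im[90:230,190:350,::-1],None,fx=4,fy=4))
E
```

```text
[ 613.8264116  -312.45687392   76.61899511] [-0.52678819  1.07022933 -1.56349732] [-6.40507366e-01  8.10497624e-01  1.10726336e+00 -6.41540177e-06
  1.22267474e+00 -7.88550269e-01]
[492, 78, 148, 116, 14873] z 107.7 rect [ 697.4 -232.9] [43. 40.] 9
[471, 237, 123, 106, 9409] z 107.6 rect [ 706.9 -299.4] [43. 44.] 65
[232, 239, 175, 97, 5473] z 118.4 rect [ 613.8 -307.5] [64. 31.] 9
[292, 290, 57, 56, 1830] z 119.5 rect [ 614.5 -313.4] [21. 22.] 40
```

View pics/s3.png

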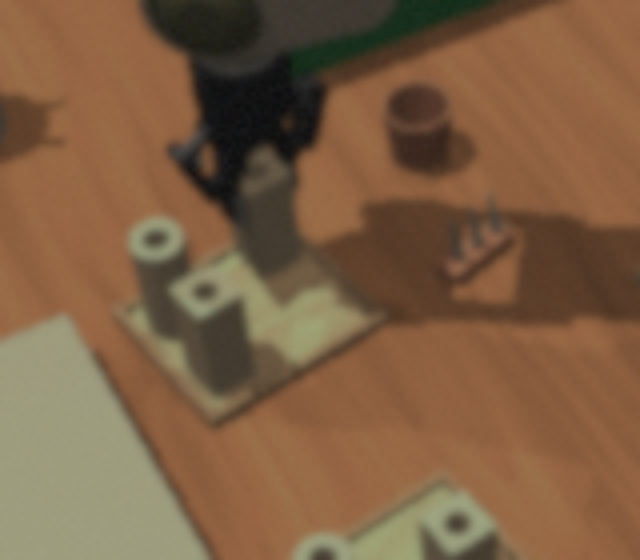

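The crop shows the tall square upright in the gripper over the free -y slot of the tall tray, with both back props clear of the fingers. Lowering and releasing.

send_rows([
  {"offset":[0,0,-0.6],"spin":0},
  {"offset":[0,0,-1.0],"spin":0},
  {"offset":[0,0,-1.25],"spin":0},
  {"offset":[0,0,-1.35],"spin":0},
  {"offset":[0,0,-1.4],"spin":0},
  {"offset":[0,0,-1.4],"spin":0},
])

```text
time_s: 10.18
eef_pos: [613.4, -312.3, 62.9]
ee_rot: [0.0, 0.653, 0.757, -0.0]
force: [-4.0, 1.8, 5.3]
grip_width: 0.459
grip_force: 62.6
```

send_rows([
  {"offset":[0,0,0],"spin":0},
  {"offset":[0,0,0],"spin":0},
  {"offset":[0,0,0],"spin":0},
  {"offset":[0,0,0],"spin":0},
  {"offset":[0,0,2],"spin":0},
  {"offset":[0,0,5],"spin":0},
  {"offset":[0,0,8],"spin":0},
  {"offset":[0,0,10.5],"spin":0},
], grip=0.75)

```text
time_s: 10.85
eef_pos: [613.7, -312.4, 169.0]
ee_rot: [0.001, 0.653, 0.757, 0.0]
force: [0.3, -0.3, 1.1]
grip_width: 0.752
grip_force: 0.0
```

send_rows([
  {"offset":[-2,2,0],"spin":0},
  {"offset":[-3,5.5,0],"spin":0},
  {"offset":[-4,9,0],"spin":0},
  {"offset":[-5,12.5,0],"spin":0},
  {"offset":[-6,16,0],"spin":0},
  {"offset":[-7,19.5,0],"spin":0},
  {"offset":[-8,23,0],"spin":0},
  {"offset":[-9,26.5,0],"spin":0},
], grip=1)

```text
time_s: 11.52
eef_pos: [522.8, -45.7, 166.9]
ee_rot: [0.0, 0.653, 0.757, 0.0]
force: [0.7, 0.4, -0.5]
grip_width: 0.999
grip_force: 0.0
```

send_rows([
  {"offset":[-1,3.5,0],"spin":0},
  {"offset":[-2,7,0],"spin":0},
  {"offset":[-3,10.5,0],"spin":0},
  {"offset":[-4,14,0],"spin":0},
  {"offset":[-5,17.5,0],"spin":0},
  {"offset":[-6,21,0],"spin":0},
  {"offset":[-7,24.5,0],"spin":0},
  {"offset":[-7.1,28.2,0],"spin":0},
])

```text
time_s: 12.18
eef_pos: [451.1, 236.3, 167.1]
ee_rot: [0.0, 0.653, 0.757, 0.0]
force: [0.5, -0.6, 0.2]
grip_width: 1.002
grip_force: 0.0
```

```bash
python3 - <<'E'
from h import *
wrist();im,D,W,c=wrist(); s,M=pose(); print(s['eef_pos'],s['force']); blobs(W)
im,D=ctrl.capture('top');W=cloud('top',D); W[W[...,0]<420]=np.nan; blobs(W)
E
```

```text
[451.58578067 238.68523728 166.99408106] [ 0.78216997 -0.9065204   0.15143861]
[316, 3, 74, 82, 3853] z 80.0 rect [456.  357.6] [41. 40.] 85
[593, 141, 47, 59, 2077] z 74.9 rect [691.1 297.6] [11. 36.] 20
[290, 176, 60, 76, 3553] z 101.8 rect [452.8 235. ] [43. 43.] 35
[572, 217, 68, 66, 3646] z 85.1 rect [709.  235.1] [26. 42.] 9
[277, 266, 50, 65, 2602] z 79.9 rect [450.7 143.4] [43. 43.] 87
[300, 62, 130, 63, 7449] z 49.3 rect [ 862.3 -146.9] [162. 340.] 0
[134, 79, 35, 35, 893] z 101.9 rect [827.4 400.8] [66. 66.] 4
[520, 105, 44, 40, 992] z 100.8 rect [ 777.9 -596.9] [88. 89.] 82
[204, 131, 20, 22, 349] z 85.8 rect [715.3 237.5] [42. 40.] 8
[177, 134, 21, 21, 317] z 85.6 rect [704.4 304.1] [41. 42.] 39
[300, 136, 18, 18, 223] z 64.0 rect [715.5  -3.1] [42. 41.] 1
[274, 138, 17, 19, 252] z 64.4 rect [707.3  65.3] [42. 40.] 8
[415, 139, 23, 23, 372] z 107.3 rect [ 703.6 -297.8] [41. 42.] 3
[389, 141, 23, 24, 427] z 107.5 rect [ 694.1 -231.5] [41. 41.] 8
[291, 172, 17, 19, 244] z 64.8 rect [619.4  19.8] [40. 40.] 5
[420, 175, 25, 22, 426] z 107.0 rect [ 611.6 -312.1] [41. 40.] 8
[0, 176, 105, 81, 6269] z 60.5 rect [490.4 632. ] [143. 155.] 1
[503, 211, 127, 56, 5940] z 115.7 rect [ 484.1 -633.6] [128. 283.] 0
[238, 239, 19, 19, 237] z 80.2 rect [448.5 143.4] [41. 41.] 47
[441, 244, 26, 20, 156] z 59.4 rect [ 445.6 -369.8] [47. 61.] 1
```

send_rows([
  {"offset":[0,0,0],"spin":0},
  {"offset":[0,0,-1],"spin":0},
  {"offset":[0,0,-1],"spin":0},
])

```text
time_s: 12.58
eef_pos: [452.1, 233.5, 155.1]
ee_rot: [-0.001, 0.654, 0.757, -0.001]
force: [-1.0, 0.2, -1.5]
grip_width: 1.0
grip_force: 0.0
```

send_rows([
  {"offset":[0,0,-2],"spin":0},
  {"offset":[0,0,-4.5],"spin":0},
  {"offset":[0,0,-7],"spin":0},
  {"offset":[0,0,-9],"spin":0},
  {"offset":[0,0,-10.2],"spin":0},
  {"offset":[0,0,-10.2],"spin":0},
  {"offset":[0,0,-10.2],"spin":0},
])

```text
time_s: 13.17
eef_pos: [452.6, 234.0, 54.6]
ee_rot: [-0.0, 0.653, 0.757, -0.0]
force: [0.1, 0.1, 0.2]
grip_width: 1.0
grip_force: 0.0
```

send_rows([
  {"offset":[0,0,0],"spin":0},
  {"offset":[0,0,0],"spin":0},
  {"offset":[0,0,0],"spin":0},
  {"offset":[0,0,0],"spin":0},
  {"offset":[0,0,0],"spin":0},
  {"offset":[0,0,0],"spin":0},
], grip=0.1)

```text
time_s: 13.67
eef_pos: [452.8, 234.8, 55.7]
ee_rot: [0.0, 0.653, 0.758, 0.0]
force: [-1.4, -0.8, 4.7]
grip_width: 0.503
grip_force: 60.3
```

send_rows([
  {"offset":[0,0,1.5],"spin":0},
  {"offset":[0,0,4.5],"spin":0},
  {"offset":[0,0,8],"spin":0},
  {"offset":[0,-1,11.5],"spin":0},
  {"offset":[1,-4,12],"spin":0},
  {"offset":[2,-7.5,12],"spin":0},
  {"offset":[3,-11,12],"spin":0},
  {"offset":[4,-14.5,12],"spin":0},
])

```text
time_s: 14.33
eef_pos: [492.4, 88.3, 175.1]
ee_rot: [0.0, 0.653, 0.758, 0.0]
force: [0.5, 0.1, -2.9]
grip_width: 0.5
grip_force: 61.7
```

send_rows([
  {"offset":[1,-3.5,0],"spin":0},
  {"offset":[2,-7,0],"spin":0},
  {"offset":[3,-10.5,0],"spin":0},
  {"offset":[4,-14,0],"spin":0},
  {"offset":[5,-17.5,0],"spin":0},
  {"offset":[6,-21,0],"spin":0},
  {"offset":[7,-24.5,0],"spin":0},
  {"offset":[8,-27.5,0],"spin":0},
])

```text
time_s: 15.0
eef_pos: [572.4, -187.5, 174.6]
ee_rot: [-0.0, 0.653, 0.757, -0.0]
force: [1.0, -0.1, -3.9]
grip_width: 0.502
grip_force: 61.7
```

send_rows([
  {"offset":[1.5,-3,0],"spin":0},
  {"offset":[3.2,-6,0],"spin":0},
  {"offset":[3.2,-6,0],"spin":0},
  {"offset":[3.2,-6,0],"spin":0},
  {"offset":[3.2,-6,-2],"spin":0},
  {"offset":[3.2,-6,-4],"spin":0},
  {"offset":[3.2,-6,-4],"spin":0},
])

```text
time_s: 15.58
eef_pos: [602.7, -243.3, 130.9]
ee_rot: [-0.004, 0.653, 0.758, -0.0]
force: [-0.3, 0.5, -4.2]
grip_width: 0.501
grip_force: 62.1
```

```bash
python3 - <<'E'
from h import *
im,D,W,c=wrist(); s,M=pose(); print(s['eef_pos'],s['force']); blobs(W,90)
E
```

```text
[ 603.44811323 -243.78960456  133.23087282] [-0.25628901  0.31070108 -2.61979643]
[283, 197, 75, 43, 1105] z 117.6 rect [ 602.2 -228.2] [41. 15.] 4
[433, 206, 88, 72, 5374] z 107.8 rect [ 697.1 -232.9] [42. 41.] 9
[454, 298, 36, 22, 115] z 100.6 rect [ 715.5 -280.2] [ 1. 11.] 68
```

send_rows([
  {"offset":[0,0,-2],"spin":0},
  {"offset":[0,0,-4],"spin":0},
  {"offset":[0,0,-5.5],"spin":0},
  {"offset":[0,0,-6.5],"spin":0},
  {"offset":[0,0,-6.9],"spin":0},
  {"offset":[0,0,-7.1],"spin":0},
  {"offset":[0,0,-7.15],"spin":0},
  {"offset":[0,0,-7.2],"spin":0},
])

```text
time_s: 16.3
eef_pos: [605.0, -245.5, 64.0]
ee_rot: [0.001, 0.653, 0.757, 0.0]
force: [0.6, -0.2, -3.7]
grip_width: 0.503
grip_force: 62.2
```

send_rows([
  {"offset":[0,0,0],"spin":0},
  {"offset":[0,0,0],"spin":0},
  {"offset":[0,0,0],"spin":0},
])

```text
time_s: 16.55
eef_pos: [604.7, -245.4, 63.3]
ee_rot: [0.0, 0.653, 0.757, 0.0]
force: [0.1, 0.1, -2.5]
grip_width: 0.502
grip_force: 62.2
```

send_rows([
  {"offset":[0,0,-0.05],"spin":0},
  {"offset":[0,0,-0.1],"spin":0},
  {"offset":[0,0,-0.15],"spin":0},
  {"offset":[0,0,-0.15],"spin":0},
])

```text
time_s: 16.88
eef_pos: [604.6, -245.4, 61.9]
ee_rot: [0.0, 0.653, 0.757, -0.0]
force: [-2.7, 0.1, 2.5]
grip_width: 0.501
grip_force: 62.7
```

send_rows([
  {"offset":[0,0,0],"spin":0},
  {"offset":[0,0,0],"spin":0},
  {"offset":[0,0,0],"spin":0},
  {"offset":[0,0,0],"spin":0},
  {"offset":[0,0,2],"spin":0},
  {"offset":[0,0,5],"spin":0},
  {"offset":[0,0,8],"spin":0},
  {"offset":[0,0,10],"spin":0},
], grip=0.75)

```text
time_s: 17.55
eef_pos: [605.1, -245.6, 164.4]
ee_rot: [0.002, 0.653, 0.757, 0.0]
force: [0.8, -0.0, 0.5]
grip_width: 0.752
grip_force: 0.0
```

send_rows([
  {"offset":[-2,2,0],"spin":0},
  {"offset":[-3.5,5,0],"spin":0},
  {"offset":[-5,8,0],"spin":0},
  {"offset":[-6.5,11.5,0],"spin":0},
  {"offset":[-8,15,0],"spin":0},
  {"offset":[-9.5,18.5,0],"spin":0},
  {"offset":[-11,22,0],"spin":0},
  {"offset":[-12,25.5,0],"spin":0},
], grip=1)

```text
time_s: 18.22
eef_pos: [483.1, 11.2, 161.5]
ee_rot: [0.0, 0.653, 0.757, 0.0]
force: [0.6, 0.2, 0.4]
grip_width: 1.002
grip_force: 0.0
```

send_rows([
  {"offset":[-1,3.5,-1],"spin":0},
  {"offset":[-2,7,-2],"spin":0},
  {"offset":[-3,10.5,-3],"spin":0},
  {"offset":[-3.4,13.3,-4],"spin":0},
  {"offset":[-3.4,13.3,-4],"spin":0},
  {"offset":[-3.4,13.3,-4],"spin":0},
  {"offset":[-3.4,13.3,-4],"spin":0},
  {"offset":[-3.4,13.3,-4],"spin":0},
])

```text
time_s: 18.88
eef_pos: [451.1, 141.9, 121.7]
ee_rot: [0.0, 0.653, 0.757, 0.0]
force: [-0.1, -0.0, -0.4]
grip_width: 0.999
grip_force: 0.0
```

```bash
python3 - <<'E'
from h import *
im,D,W,c=wrist(); s,M=pose(); print(s['eef_pos'],s['force']); blobs(W,60)
im,D=ctrl.capture('top');W=cloud('top',D); W[(W[...,0]<500)|(W[...,0]>730)|(abs(W[...,1])>400)]=np.nan; blobs(W)
E
```

```text
[451.06596694 141.84490674 121.67452044] [-0.67786817 -0.50543331 -0.35124404]
[284, 186, 68, 71, 3351] z 79.9 rect [450.8 143.5] [43. 43.] 86
[590, 328, 50, 44, 1637] z 63.8 rect [709.5  64.2] [42. 42.] 6
[480, 384, 32, 16, 343] z 64.0 rect [623.9   7.1] [17. 27.] 89
[204, 133, 20, 19, 312] z 85.9 rect [712.8 237.2] [37. 41.] 5
[177, 134, 21, 22, 314] z 85.8 rect [704.2 303.5] [41. 43.] 69
[274, 138, 17, 19, 246] z 64.0 rect [707.4  65.3] [41. 40.] 7
[300, 138, 18, 17, 191] z 63.9 rect [712.7  -2.7] [41. 33.] 89
[415, 139, 23, 23, 372] z 106.7 rect [ 704.2 -298.2] [41. 41.] 83
[389, 141, 23, 24, 427] z 107.3 rect [ 694.4 -231.5] [41. 41.] 9
[291, 172, 17, 19, 240] z 64.0 rect [620.  20.] [40. 40.] 6
[420, 175, 25, 22, 426] z 107.5 rect [ 611.6 -312.3] [40. 41.] 8
[394, 179, 23, 21, 351] z 107.1 rect [ 602.  -244.2] [40. 43.] 3
```

send_rows([
  {"offset":[0,0.15,-2.5],"spin":0},
  {"offset":[0,0.15,-5],"spin":0},
  {"offset":[0,0.15,-7],"spin":0},
  {"offset":[0,0.15,-8.5],"spin":0},
  {"offset":[0,0.15,-8.8],"spin":0},
  {"offset":[0,0.15,-8.8],"spin":0},
])

```text
time_s: 19.48
eef_pos: [450.4, 143.7, 32.9]
ee_rot: [-0.0, 0.653, 0.757, -0.001]
force: [-0.6, -0.3, 0.2]
grip_width: 0.999
grip_force: 0.0
```

send_rows([
  {"offset":[0,0,0],"spin":0},
  {"offset":[0,0,0],"spin":0},
  {"offset":[0,0,0],"spin":0},
  {"offset":[0,0,0],"spin":0},
  {"offset":[0,0,0],"spin":0},
  {"offset":[0,0,0],"spin":0},
], grip=0.1)

```text
time_s: 19.98
eef_pos: [451.0, 144.2, 34.4]
ee_rot: [0.001, 0.653, 0.757, 0.001]
force: [-1.4, -0.4, 8.0]
grip_width: 0.506
grip_force: 60.0
```

send_rows([
  {"offset":[0,0,1.5],"spin":0},
  {"offset":[0,0,4.5],"spin":0},
  {"offset":[0,0,8],"spin":0},
  {"offset":[1.5,0.7,10],"spin":0},
  {"offset":[4.5,2,10],"spin":0},
  {"offset":[8,3.6,10],"spin":0},
  {"offset":[11.5,5.2,10],"spin":0},
  {"offset":[14.5,6.6,10],"spin":0},
])

```text
time_s: 20.65
eef_pos: [597.1, 211.2, 133.5]
ee_rot: [0.0, 0.653, 0.757, 0.0]
force: [1.4, -0.1, -1.7]
grip_width: 0.511
grip_force: 61.7
```

send_rows([
  {"offset":[2.9,1.3,0],"spin":0},
  {"offset":[2.9,1.3,0],"spin":0},
  {"offset":[2.9,1.3,-1.5],"spin":0},
  {"offset":[2.9,1.3,-3.5],"spin":0},
  {"offset":[2.9,1.3,-5.5],"spin":0},
  {"offset":[2.9,1.3,-7],"spin":0},
  {"offset":[2.9,1.3,-8],"spin":0},
  {"offset":[2.9,1.3,-8],"spin":0},
])

```text
time_s: 21.32
eef_pos: [623.2, 222.9, 51.1]
ee_rot: [-0.001, 0.653, 0.757, -0.002]
force: [0.1, 0.1, -2.5]
grip_width: 0.506
grip_force: 62.0
```

send_rows([
  {"offset":[0,0,-0.5],"spin":0},
  {"offset":[0,0,-0.9],"spin":0},
  {"offset":[0,0,-1.1],"spin":0},
  {"offset":[0,0,-1.2],"spin":0},
  {"offset":[0,0,-1.25],"spin":0},
  {"offset":[0,0,-1.25],"spin":0},
])

```text
time_s: 21.82
eef_pos: [624.6, 223.3, 41.0]
ee_rot: [0.0, 0.653, 0.757, 0.0]
force: [0.3, -0.4, -2.3]
grip_width: 0.506
grip_force: 62.0
```

send_rows([
  {"offset":[0,0,-0.05],"spin":0},
  {"offset":[0,0,-0.1],"spin":0},
  {"offset":[0,0,-0.1],"spin":0},
  {"offset":[0,0,-0.1],"spin":0},
])

```text
time_s: 22.15
eef_pos: [624.7, 223.3, 40.5]
ee_rot: [0.0, 0.653, 0.757, 0.0]
force: [-2.8, 0.2, 3.9]
grip_width: 0.503
grip_force: 62.4
```

send_rows([
  {"offset":[0,0,0],"spin":0},
  {"offset":[0,0,0],"spin":0},
  {"offset":[0,0,0],"spin":0},
  {"offset":[0,0,0],"spin":0},
  {"offset":[0,0,2],"spin":0},
  {"offset":[0,0,5],"spin":0},
  {"offset":[0,0,8],"spin":0},
  {"offset":[0,0,9],"spin":0},
], grip=0.75)

```text
time_s: 22.82
eef_pos: [626.1, 223.6, 134.6]
ee_rot: [0.002, 0.653, 0.757, 0.003]
force: [0.7, 0.8, 1.7]
grip_width: 0.751
grip_force: 0.0
```

send_rows([
  {"offset":[-2,1.6,0],"spin":-0.1},
  {"offset":[-5,4,0],"spin":-0.2},
  {"offset":[-8,6.4,0],"spin":-0.23},
  {"offset":[-11,8.8,0],"spin":-0.23},
  {"offset":[-14,11.2,0],"spin":-0.23},
  {"offset":[-16.9,13.4,0],"spin":-0.23},
  {"offset":[-16.9,13.4,0],"spin":-0.23},
  {"offset":[-16.9,13.4,0],"spin":-0.23},
], grip=1)

```text
time_s: 23.48
eef_pos: [454.3, 358.2, 129.7]
ee_rot: [0.0, 0.735, 0.679, -0.0]
force: [0.7, -0.6, 0.6]
grip_width: 1.001
grip_force: 0.0
```

send_rows([
  {"offset":[0,0,0],"spin":0},
  {"offset":[0,0,0],"spin":0},
  {"offset":[0,0,-1],"spin":0},
  {"offset":[0,0,-1],"spin":0},
])

```text
time_s: 23.82
eef_pos: [455.5, 356.2, 117.7]
ee_rot: [-0.0, 0.736, 0.677, -0.001]
force: [-1.2, -0.3, -0.3]
grip_width: 0.999
grip_force: 0.0
```

```bash
python3 - <<'E'
from h import *
im,D,W,c=wrist(); s,M=pose(); print(s['eef_pos'],s['force'],M[:2,1]); blobs(W,60)
E
```

```text
[455.4842788  356.4007992  118.34598085] [ 0.55292196 -0.29767835 -1.17837105] [ 0.99654186 -0.08306465]
[286, 190, 66, 68, 3974] z 80.0 rect [456.  357.7] [41. 40.] 85
```

send_rows([
  {"offset":[0,0.05,-2.5],"spin":0},
  {"offset":[0,0.05,-5],"spin":0},
  {"offset":[0,0.05,-7],"spin":0},
  {"offset":[0,0.05,-8.3],"spin":0},
  {"offset":[0,0.05,-8.6],"spin":0},
  {"offset":[0,0.05,-8.6],"spin":0},
])

```text
time_s: 24.37
eef_pos: [455.4, 357.3, 33.1]
ee_rot: [-0.0, 0.736, 0.677, -0.001]
force: [-0.2, -0.1, 0.4]
grip_width: 0.997
grip_force: 0.0
```

send_rows([
  {"offset":[0,0,0],"spin":0},
  {"offset":[0,0,0],"spin":0},
  {"offset":[0,0,0],"spin":0},
  {"offset":[0,0,0],"spin":0},
  {"offset":[0,0,0],"spin":0},
  {"offset":[0,0,0],"spin":0},
], grip=0.1)

```text
time_s: 24.87
eef_pos: [455.9, 358.0, 34.7]
ee_rot: [0.0, 0.735, 0.678, 0.001]
force: [-0.9, -0.4, 6.3]
grip_width: 0.461
grip_force: 61.2
```

send_rows([
  {"offset":[0,0,1.5],"spin":0},
  {"offset":[0,0,4.5],"spin":0},
  {"offset":[0,0,8],"spin":0},
  {"offset":[1.5,-0.6,10],"spin":0.05},
  {"offset":[4.5,-2,10],"spin":0.1},
  {"offset":[7.5,-3.2,10],"spin":0.15},
  {"offset":[10.5,-4.5,10],"spin":0.2},
  {"offset":[13.5,-5.7,10],"spin":0.23},
])

```text
time_s: 25.53
eef_pos: [591.5, 299.8, 133.5]
ee_rot: [-0.0, 0.652, 0.758, -0.0]
force: [0.3, 0.7, -1.8]
grip_width: 0.461
grip_force: 61.1
```

send_rows([
  {"offset":[2.5,-1,0],"spin":0},
  {"offset":[2.5,-1,0],"spin":0},
  {"offset":[2.5,-1,-1.5],"spin":0},
  {"offset":[2.5,-1,-3.5],"spin":0},
  {"offset":[2.5,-1,-5.5],"spin":0},
  {"offset":[2.5,-1,-7],"spin":0},
  {"offset":[2.5,-1,-8],"spin":0},
  {"offset":[2.5,-1,-8],"spin":0},
])

```text
time_s: 26.2
eef_pos: [614.0, 290.6, 51.2]
ee_rot: [-0.001, 0.653, 0.758, -0.002]
force: [-0.0, 0.0, -3.4]
grip_width: 0.461
grip_force: 61.6
```

send_rows([
  {"offset":[0,0,-0.5],"spin":0},
  {"offset":[0,0,-0.9],"spin":0},
  {"offset":[0,0,-1.1],"spin":0},
  {"offset":[0,0,-1.25],"spin":0},
  {"offset":[0,0,-1.3],"spin":0},
  {"offset":[0,0,-1.35],"spin":0},
  {"offset":[0,0,-1.35],"spin":0},
  {"offset":[0,0,-1.35],"spin":0},
])

```text
time_s: 26.87
eef_pos: [615.6, 290.8, 40.8]
ee_rot: [0.0, 0.653, 0.757, 0.0]
force: [-1.2, -0.0, 0.3]
grip_width: 0.462
grip_force: 61.7
```

Just touching. I'll release, retreat upward and check.

send_rows([
  {"offset":[0,0,-0.05],"spin":0},
  {"offset":[0,0,-0.05],"spin":0},
  {"offset":[0,0,-0.05],"spin":0},
  {"offset":[0,0,-0.05],"spin":0},
], grip=0.75)

```text
time_s: 27.2
eef_pos: [615.6, 290.8, 40.0]
ee_rot: [0.0, 0.653, 0.757, 0.0]
force: [-0.3, -0.4, -0.8]
grip_width: 0.752
grip_force: 0.0
```

send_rows([
  {"offset":[0,0,2],"spin":0},
  {"offset":[0,0,5],"spin":0},
  {"offset":[0,0,8],"spin":0},
  {"offset":[0,0,11],"spin":0},
  {"offset":[-3,0,14],"spin":0},
  {"offset":[-6,0,16],"spin":0},
  {"offset":[-10,0,16],"spin":0},
  {"offset":[-14,0,16],"spin":0},
])

```text
time_s: 27.87
eef_pos: [474.4, 290.6, 200.9]
ee_rot: [0.001, 0.653, 0.757, 0.001]
force: [0.7, 0.6, -0.3]
grip_width: 0.752
grip_force: 0.0
```

send_rows([
  {"offset":[-2,0,0],"spin":0},
  {"offset":[-4,0,0],"spin":0},
  {"offset":[-4,0,0],"spin":0},
  {"offset":[-4,0,0],"spin":0},
])

```text
time_s: 28.2
eef_pos: [435.4, 290.9, 200.4]
ee_rot: [0.0, 0.653, 0.758, 0.001]
force: [0.2, -0.0, -0.0]
grip_width: 0.753
grip_force: 0.0
```

```bash
python3 - <<'E'
from h import *
im,D=ctrl.capture('scene');cv2.imwrite('pics/s9.png',im[...,::-1]);W=cloud('scene',D); W[(W[...,0]<400)|(W[...,0]>760)|(abs(W[...,1])>400)]=np.nan; blobs(W)
im,D=ctrl.capture('top');W=cloud('top',D); W[(W[...,0]<400)|(W[...,0]>730)|(abs(W[...,1])>400)]=np.nan; blobs(W)
E
```

```text
[285, 110, 18, 17, 156] z 57.9 rect [ 442.7 -369.6] [61. 58.] 83
[245, 130, 30, 39, 629] z 106.1 rect [ 610.  -280.8] [ 43. 114.] 7
[222, 145, 30, 39, 642] z 106.2 rect [ 702.2 -267.6] [ 43. 114.] 9
[294, 213, 20, 21, 240] z 62.9 rect [622.3  18.5] [42. 42.] 8
[263, 224, 16, 17, 205] z 63.3 rect [719.1  -2.7] [42. 40.] 64
[274, 238, 21, 21, 246] z 63.0 rect [709.7  64.3] [41. 42.] 7
[333, 266, 17, 23, 311] z 84.7 rect [625.4 221.3] [42. 42.] 40
[347, 283, 23, 26, 382] z 84.7 rect [615.6 289.7] [42. 42.] 7
[302, 284, 23, 28, 383] z 84.8 rect [717.  235.5] [41. 42.] 9
[322, 306, 18, 24, 329] z 84.9 rect [707.2 302.8] [42. 42.] 75
[204, 133, 20, 19, 309] z 86.0 rect [712.3 236.9] [37. 40.] 8
[177, 134, 20, 22, 311] z 85.6 rect [704.4 304.3] [41. 42.] 37
[274, 138, 17, 19, 248] z 64.6 rect [707.4  65.2] [40. 40.] 8
[300, 138, 18, 16, 187] z 64.2 rect [712.4  -3.1] [35. 41.] 1
[415, 139, 23, 23, 371] z 106.7 rect [ 704.4 -297.9] [42. 42.] 85
[389, 141, 23, 24, 429] z 107.1 rect [ 694.4 -231.7] [40. 41.] 9
[208, 168, 20, 20, 288] z 86.1 rect [622.2 223. ] [41. 42.] 4
[180, 170, 21, 21, 351] z 85.6 rect [613.5 290.8] [41. 41.] 9
[291, 172, 17, 19, 238] z 64.2 rect [619.9  19.9] [41. 40.] 7
[420, 175, 25, 23, 427] z 107.4 rect [ 611.7 -312.3] [40. 42.] 8
[394, 179, 23, 21, 350] z 107.4 rect [ 601.7 -244.4] [40. 42.] 0
[441, 244, 26, 25, 204] z 59.5 rect [ 440.1 -369.1] [59. 60.] 76
```

View pics/s9.png

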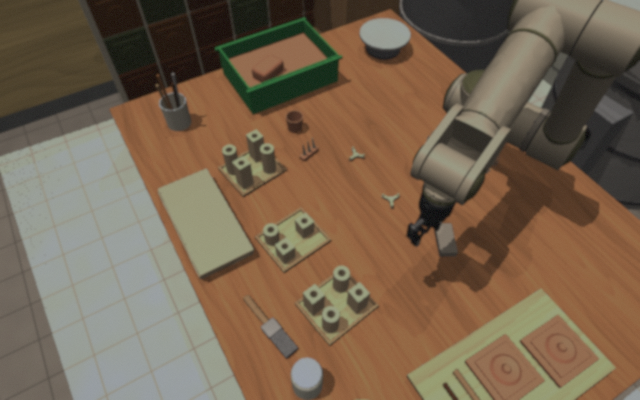

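The final view shows all five props upright in the right trays: tall at (255,145) and (267,158), short at (305,224), middle at (342,278) and (358,295). The cup (295,121) and cones (308,151) haven't moved, and the gripper is clear.

```bash
python3 -c "
from rig import ctrl
print(ctrl.finish_job())"
```

```text
the job is handed in; nothing more can be done
None
```

The job is handed in: the last camera check, just before hand-in, showed all five props upright in the trays matching their heights, with the cup and cone pack where they started; the hand-in call returned no verdict.

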